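# Unstack the gift cartons into their colour trays

## Robot

A 6-joint arm with a two-finger parallel gripper is mounted at the origin on a cart in front of the work surface, level with it; the furniture and walls round the work are solid. World frame = base frame: x ahead of the robot, y to its left, z up, the work surface at z = 0. Lengths are in m, angles in rad, forces in N, time in s.
With the tool pointing down it reaches from about 0.3 to 0.775 m from the base axis. Payload 14.6 kg.
Tool frame: the origin (TCP) lies at the very end of the fingers, on their centre line; the grasp point (between the pads) lies 19 mm behind it; z points along the fingers, y is the line along which they close (so a half turn about z gives the same grasp; the last joint's range is limited). The gripper opens to 94 mm and grips with 3 to 60 N. Pads are 16 mm wide; open, the fingers measure 119 mm over their backs; the gripper's body (75 mm by 177 mm) begins 78 mm behind the grasp point.
Start: joints at [1.085, 0.3, 1.521, -0, 1.321, -0.067], TCP at [0.224, 0.502, 0.205] pointing down, gripper open.
Joint ranges: [-3.03, 3.03], [-0.79, 2.21], [0.23, 2.52], [-1.04, 4.18], [0, 3.07], [-2.55, 2.55]. Speed limits (rad/s): [2.22, 2.22, 2.57, 3.14, 3.14, 3.14].

## Interface

Orientations are given as [roll, pitch, yaw] about the fixed x, y, z axes, in that order (R = Rz(yaw) Ry(pitch) Rx(roll)).
In Python, from station import ctrl gives the robot as it stands.
- The arm moves only by the shell command python3 -m pendant 'ROWS' [OPENING] [FORCE]. ROWS is JSON, a list of rows, each a list of 2 entries, a list of its own where there are three numbers: the shift along the world's x, y, z in cm, then the turn about the world's z in rad. A call has 1 to 20 rows; each row shifts and turns the commanded pose from where the row before left it; what a row does not reach is not made up. A row lasts 1/12 s, in which the tool goes at most 41.7 mm and 7.16 degrees, less where a joint would pass 70% of its speed; a pose out of reach is approached as far as the arm can. A call is refused whole if a number of a shift passes 4.17 or a number of a turn 0.125, either way. A call with a gripper value outside its range is refused whole. OPENING is the opening, from 0 (shut) to 1 (fully open), set as the call begins (- or left out, the last holds). The fingers move at their own pace and stop on an object; FORCE is the grip in N (left out, the last holds). Time passes only in rows, so rows that do not move let the fingers close. It gives the time, the measured TCP pose, the force, the opening and the grip force at its end, in the units of the state.
- ctrl.get_obs(): the state, without advancing time (a new reading comes with each control period).
- ctrl.camera(name): name is "side" or "top" or "wrist"; returns a dict with "color" (480x640x3 uint8, red, green, blue), "intrinsics" (3x3 intrinsics, pixels), "k1" (the pictures are not rectified: a ray, as slopes to the right and down, at radius r is drawn at 1 + k1 r^2 times it, then the intrinsics apply), "camera_from_world" (4x4, takes a point from world to camera coordinates). Camera axes: x right, y down, z forward; pixel columns grow to the right and rows downward; lengths in m; the calibration is good to about 2 mm. A picture is of the moment at which its call begins. There is no depth.
- ctrl.hand_in(): hands the job in; it is judged then, once.
The state is a dict: "time_s": time; "qpos": joint angles; "joint_vel": joint speeds; "tau": joint torques, N m; "ee_pos": TCP position; "eef_rot": TCP orientation; "force": force on the tool from outside, world axes, zero at the start; "moment": the same for the moment, N m; "grip_width": finger opening in m; "grip_force": force on a finger pad.
Only numpy, scipy, OpenCV 4.12 (cv2) and the standard library are available. Lean on these libraries where they do the work, as an engineer would, in place of code of your own. Each camera call takes 0.05 s, during which the arm holds its last target. There are 200 camera calls.

## Task

Take the stack of four gift cartons apart from the top down, one carton at a time, and set each carton down flat inside the rim of the tray of its own colour, lengthwise in it: gold, then black, then red, then green. Keep the cartons level, put them down rather than dropping them, and leave the bowl of chocolate where it stands.

Things in the scene. Friction and masses are not known exactly. Their poses are not given: they have to be found in the camera images.
- carton_gold: gold lidded gift carton with two narrow cream ribbons over its lid, rigid, 58 x 90 x 34 mm (x, y, z), below 0.3 kg; at the start top of the stack, lying across the black one. Origin: centre of its underside; y along its length, z up. Grasp it across its 58 mm width (x) by the lid, the upper 15 to 20 mm. All four cartons are stacked centre over centre, to a few mm.
- carton_black: black lidded gift carton with a printed paper label on its lid, rigid, 66 x 110 x 34 mm (x, y, z), below 0.3 kg; at the start second from the top, lying across the red one. Origin: centre of its underside; y along its length, z up. Grasp it across its 66 mm width (x) by the lid, the upper 15 to 20 mm. All four cartons are stacked centre over centre, to a few mm.
- carton_red: red lidded gift carton with two narrow cream ribbons over its lid, rigid, 58 x 140 x 34 mm (x, y, z), below 0.3 kg; at the start third from the top, lying across the green one. Origin: centre of its underside; y along its length, z up. Grasp it across its 58 mm width (x) by the lid, the upper 15 to 20 mm. All four cartons are stacked centre over centre, to a few mm.
- carton_green: green lidded gift carton with two narrow cream ribbons over its lid, rigid, 58 x 150 x 34 mm (x, y, z), below 0.3 kg; at the start bottom of the stack, on the table. Origin: centre of its underside; y along its length, z up. Grasp it across its 58 mm width (x) by the lid, the upper 15 to 20 mm. All four cartons are stacked centre over centre, to a few mm.
- tray_gold: shallow gold tray, fixed to the table: pocket 78 x 110 mm (x, y), 10 mm longer and wider all round than the gold carton; outside 86 x 118 mm. Its floor is 4 mm and its rim 12 mm above the table. Origin: centre of its underside, on the table; y along its length, z up.
- tray_black: shallow black tray, fixed to the table: pocket 86 x 130 mm (x, y), 10 mm longer and wider all round than the black carton; outside 94 x 138 mm. Its floor is 4 mm and its rim 12 mm above the table. Origin: centre of its underside, on the table; y along its length, z up.
- tray_red: shallow red tray, fixed to the table: pocket 78 x 160 mm (x, y), 10 mm longer and wider all round than the red carton; outside 86 x 168 mm. Its floor is 4 mm and its rim 12 mm above the table. Origin: centre of its underside, on the table; y along its length, z up.
- tray_green: shallow green tray, fixed to the table: pocket 78 x 170 mm (x, y), 10 mm longer and wider all round than the green carton; outside 86 x 178 mm. Its floor is 4 mm and its rim 12 mm above the table. Origin: centre of its underside, on the table; y along its length, z up.
- choc_bowl: loose bowl with dark melted-chocolate film inside, 150 mm across, 55 mm high, standing behind the stack; a bystander that stays where it is. Origin: centre of its underside.

How it is judged:
On the way, in this order (a step that is already met when the one before it is completed fails the run):
1. the gold carton lies flat in the gold tray, released (horizontal distance between carton_gold and tray_gold below 0.015 m and z of carton_gold in the frame of tray_gold between 0.001 and 0.007 m and angle between carton_gold's own z axis and vertical below 0.05 rad and angle between the y axis of carton_gold and the y axis of tray_gold, either way round below 0.3 rad and contact force between the fingers and carton_gold below 0.1 N and linear speed of carton_gold below 0.03 m/s), for 0.2 s.
2. the black carton lies flat in the black tray, released (horizontal distance between carton_black and tray_black below 0.015 m and z of carton_black in the frame of tray_black between 0.001 and 0.007 m and angle between carton_black's own z axis and vertical below 0.05 rad and angle between the y axis of carton_black and the y axis of tray_black, either way round below 0.3 rad and contact force between the fingers and carton_black below 0.1 N and linear speed of carton_black below 0.03 m/s), for 0.2 s.
3. the red carton lies flat in the red tray, released (horizontal distance between carton_red and tray_red below 0.015 m and z of carton_red in the frame of tray_red between 0.001 and 0.007 m and angle between carton_red's own z axis and vertical below 0.05 rad and angle between the y axis of carton_red and the y axis of tray_red, either way round below 0.3 rad and contact force between the fingers and carton_red below 0.1 N and linear speed of carton_red below 0.03 m/s), for 0.2 s.
4. the green carton lies flat in the green tray, released (horizontal distance between carton_green and tray_green below 0.015 m and z of carton_green in the frame of tray_green between 0.001 and 0.007 m and angle between carton_green's own z axis and vertical below 0.05 rad and angle between the y axis of carton_green and the y axis of tray_green, either way round below 0.3 rad and contact force between the fingers and carton_green below 0.1 N and linear speed of carton_green below 0.03 m/s), for 0.2 s.
At the end, for the whole second after the job is handed in: each carton lies flat (within 3 degrees) on the floor of the tray of its own colour, its centre within 15 mm of the tray's centre and its length within 17 degrees of the tray's, released and at rest; the bowl of chocolate is within 3 cm of where it stood (all of step 1 and all of step 2 and all of step 3 and all of step 4 and distance of choc_bowl from where it was at the start of the episode below 0.03 m); the robot touches nothing.
It fails at once if a carton is tipped by more than about 30 degrees (angle between any of carton_gold, carton_black, carton_red, carton_green's own z axis and vertical above 0.5 rad).
It fails at once if a carton is dropped (falls freely by more than about 2 cm) or sent sliding ((linear speed of carton_gold above 0.6 m/s and contact force between the fingers and carton_gold below 0.1 N) or (linear speed of carton_black above 0.6 m/s and contact force between the fingers and carton_black below 0.1 N) or (linear speed of carton_red above 0.6 m/s and contact force between the fingers and carton_red below 0.1 N) or (linear speed of carton_green above 0.6 m/s and contact force between the fingers and carton_green below 0.1 N)).
It fails at once if the bowl of chocolate is pushed more than 3 cm away (distance of choc_bowl from where it was at the start of the episode above 0.03 m).
It also fails if it takes over 102 s, if anything falls off the work surface, if the arm or the gripper's body presses on something with over 40 N, if the wrist force passes 120 N, or if a joint passes its speed limit or range.

## Working session

There is one attempt and no reset: what is moved stays moved. The work goes in short steps, Python scripts to look and compute and a shell command to move; the robot and the scene stay as the last step left them, time stands still between calls to the robot, and variables do not carry over. Pictures are saved under pics/ and viewed, at most 14 in all, crops included, and the job is handed in when it is done.

```bash
mkdir -p pics; ls; cat > h.py <<'E'
import numpy as np, cv2, pickle
from station import ctrl
def snap(name, out):
    c=ctrl.camera(name); cv2.imwrite('pics/%s.png'%out, c['color'][:,:,::-1]); pickle.dump(c,open('pics/%s.pkl'%out,'wb')); return c
def load(out): return pickle.load(open('pics/%s.pkl'%out,'rb'))
def ray(c,uv):
    K=np.array(c['intrinsics']); d=np.array([(uv[0]-K[0,2])/K[0,0],(uv[1]-K[1,2])/K[1,1]]); s=d.copy()
    for _ in range(30): s=d/(1+c['k1']*(s@s))
    T=np.array(c['camera_from_world']); R=T[:3,:3]; return -R.T@T[:3,3], R.T@np.array([s[0],s[1],1])
def onz(c,uv,z):
    o,r=ray(c,uv); return (o+r*(z-o[2])/r[2])
def proj(c,P):
    T=np.array(c['camera_from_world']);K=np.array(c['intrinsics']); p=T[:3,:3]@np.array(P)+T[:3,3]; s=p[:2]/p[2]; s=s*(1+c['k1']*(s@s)); return K[:2,:2]@s+K[:2,2]
E
python3 - <<'E'
from h import *
for n in ['top','side']: 
    c=snap(n,n+'0'); print(n, ray(c,(320,240)), c['k1'])
print(ctrl.get_obs())
E
```

```text
pics
top (array([0.34453219, 0.00402231, 1.53326421]), array([ 0.17891482, -0.01903676, -0.98375301])) -0.027302551473698238
side (array([ 0.40706036, -1.07744205,  0.69569257]), array([ 0.15143627,  0.86382137, -0.48051438])) -0.03851653345499552
{'time_s': 0.1, 'qpos': array([ 1.08539841e+00,  3.00433647e-01,  1.52151941e+00,  5.54322937e-05,
        1.32071508e+00, -6.65974595e-02]), 'joint_vel': array([ 1.43264176e-03, -9.60550174e-04, -1.46777142e-03,  7.49727087e-05,
        1.80298837e-03, -1.15212339e-03]), 'tau': array([-5.46117519e-05, -5.32640147e+01, -3.53289878e+01,  7.09247170e-02,
        2.33915064e-02, -1.35297710e-04]), 'ee_pos': array([0.22354168, 0.50226036, 0.20493297]), 'eef_rot': array([-3.14052313e+00, -1.25145411e-04,  2.72277838e+00]), 'force': array([-0.34270824, -0.50173101,  0.19971113]), 'moment': array([ 0.01420807,  0.01182286, -0.02817097]), 'grip_force': 0.0, 'grip_width': 0.09400623062266295}
```

View pics/top0.png

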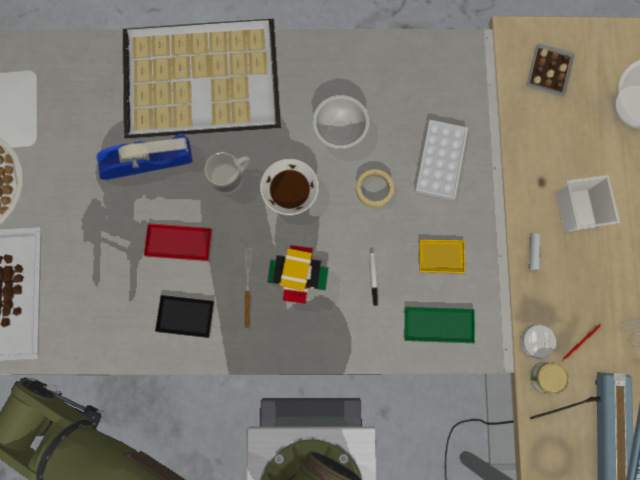

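View pics/side0.png

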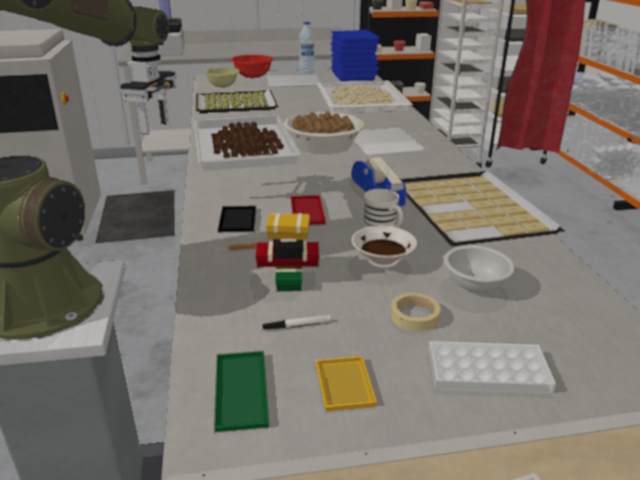

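The top view shows the stack at about (297,273), red tray (178,242), black tray (185,316), gold tray (442,256), green tray (440,324) and bowl (290,187). I'll measure the trays by colour and enlarge the stack.

```bash
python3 - <<'E'
from h import *
c=load('top0'); im=c['color']; bgr=im[:,:,::-1].copy(); hsv=cv2.cvtColor(bgr,cv2.COLOR_BGR2HSV)
boxes=dict(red=(140,215,222,268),black=(148,288,222,344),gold=(412,230,474,280),green=(396,298,484,350))
for k,(x0,y0,x1,y1) in boxes.items():
    h=hsv[y0:y1,x0:x1]
    m=(h[:,:,2]<75) if k=='black' else (h[:,:,1]>110)
    m=m.astype(np.uint8); n,l,s,_=cv2.connectedComponentsWithStats(m); i=1+np.argmax(s[1:,4]); 
    cs,_=cv2.findContours((l==i).astype(np.uint8),cv2.RETR_EXTERNAL,cv2.CHAIN_APPROX_NONE)
    b=cv2.boxPoints(cv2.minAreaRect(cs[0]))+[x0,y0]
    P=np.array([onz(c,p,0.010)[:2] for p in b]); e=[np.linalg.norm(P[(j+1)%4]-P[j]) for j in range(4)]
    j=int(np.argmax(e)); d=P[(j+1)%4]-P[j]
    print(k,P.mean(0).round(4),np.round(e,3),'yaw of length (deg from +y)',np.degrees(np.arctan2(-d[0],d[1]))%180)
cr=cv2.resize(bgr[240:308,262:334],None,fx=8,fy=8,interpolation=cv2.INTER_CUBIC)
cv2.imwrite('pics/stack.png',cr)
print(onz(c,(290,187),0.03))
E
```

```text
red [0.6182 0.3459] [0.087 0.172 0.087 0.17 ] yaw of length (deg from +y) 175.37993228207424
black [0.4265 0.3218] [0.094 0.141 0.094 0.139] yaw of length (deg from +y) 173.3413513061081
gold [ 0.5788 -0.341 ] [0.118 0.09  0.117 0.089] yaw of length (deg from +y) 179.8626146963236
green [ 0.4024 -0.3286] [0.084 0.18  0.084 0.178] yaw of length (deg from +y) 177.84331007227286
[0.7588111  0.05247541 0.03      ]
```

View pics/stack.png

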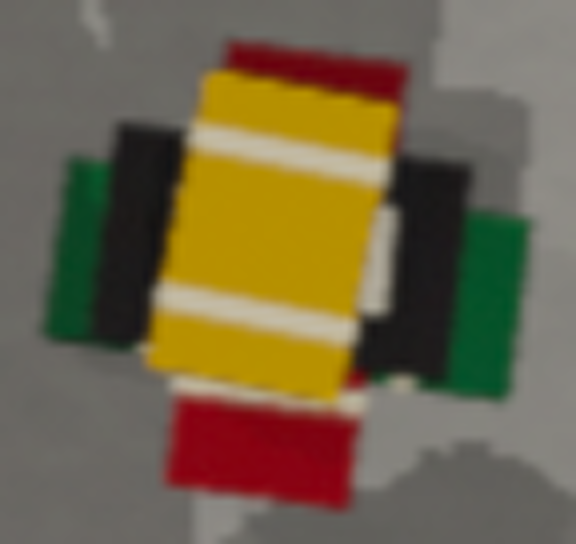

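Gold lid corners in the crop: (207,72), (399,104), (340,402), (148,370); black (118,123), (470,165), (445,380), (92,345); red (230,42), (408,65), (348,508), (165,487); green (70,157), (530,215), (508,398), (45,340).

```bash
python3 - <<'E'
from h import *
c=load('top0')
Q=dict(gold=([(207,72),(399,104),(340,402),(148,370)],.136),black=([(118,123),(470,165),(445,380),(92,345)],.102),red=([(230,42),(408,65),(348,508),(165,487)],.068),green=([(70,157),(530,215),(508,398),(45,340)],.034))
for k,(q,z) in Q.items():
    P=np.array([onz(c,(262+u/8-.44,240+v/8-.44),z)[:2] for u,v in q]); e=[np.linalg.norm(P[(j+1)%4]-P[j]) for j in range(4)]
    a=[np.degrees(np.arctan2(*(P[(j+1)%4]-P[j])[::-1]))%180 for j in range(4)]
    print(k,P.mean(0).round(4),np.round(e,3),'edge dirs from +x',np.round(a,1))
E
```

```text
gold [0.5288 0.0348] [0.058 0.09  0.057 0.091] edge dirs from +x [ 80.3 168.8  80.4 169.2]
black [0.5282 0.0332] [0.108 0.066 0.107 0.068] edge dirs from +x [ 83.  173.1  84.2 173.8]
red [0.5261 0.0318] [0.056 0.139 0.057 0.14 ] edge dirs from +x [ 82.4 172.2  83.3 172. ]
green [0.5292 0.0324] [0.148 0.059 0.148 0.059] edge dirs from +x [ 82.6 172.7  82.7 172.8]
```

```bash
python3 -m pendant '[[[1.9,-2.9,0],0.015],[[1.9,-2.9,0],0.015],[[1.9,-2.9,0],0.015],[[1.9,-2.9,0],0.015],[[1.9,-2.9,0],0.015],[[1.9,-2.9,0],0.015],[[1.9,-2.9,0],0.015],[[1.9,-2.9,0],0.015],[[1.9,-2.9,0],0.015],[[1.9,-2.9,0],0.015],[[1.9,-2.9,0],0.015],[[1.9,-2.9,0],0.015],[[1.9,-2.9,0],0.015],[[1.9,-2.9,0],0.015],[[1.9,-2.9,0],0.015],[[1.9,-2.9,0],0.015],[[0,-0.3,0],0],[[0,0,0],0],[[0,0,0],0]]' 1 25
```

```text
time_s: 1.68
ee_pos: [0.5273, 0.0358, 0.2051]
eef_rot: [-3.142, -0.001, 2.962]
force: [-1.4, 0.0, -0.6]
grip_width: 0.0941
grip_force: 0.0
```

```bash
python3 -m pendant '[[[0.1,-0.1,-2],0],[[0,0,-2],0],[[0,0,-1],0],[[0,0,-0.5],0],[[0,0,0],0],[[0,0,0],0]]' 1 25; python3 -c "
from h import *
w=snap('wrist','w1')
for d in (0,1):
  print([proj(w,(0.5288+a,0.0348+b,.136)).round() for a in (0,) for b in (0,)])
"
```

```text
time_s: 2.18
ee_pos: [0.5288, 0.0349, 0.1512]
eef_rot: [3.141, 0.001, 2.963]
force: [-0.5, -0.3, 0.0]
grip_width: 0.094
grip_force: 0.0
[array([312., 282.])]
[array([312., 282.])]
```

View pics/w1.png

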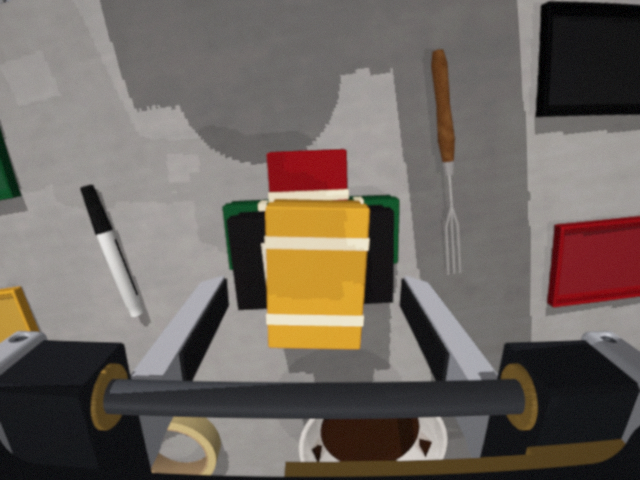

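The wrist view shows the gold lid centred (~(316,275)) between the fingertips (228,280) and (402,280). Descend and grip.

```bash
python3 -m pendant '[[[0,0,-1],0],[[0,0,-1],0],[[0,0,-1],0],[[0,0,-0.4],0],[[0,0,0],0]]' 1 25;  python3 -m pendant '[[[0,0,0],0],[[0,0,0],0],[[0,0,0],0],[[0,0,0],0],[[0,0,0],0],[[0,0,0],0],[[0,0,0],0],[[0,0,0],0]]' 0.4 25
```

```text
time_s: 2.65
ee_pos: [0.528, 0.0344, 0.1149]
eef_rot: [-3.141, -0.002, 2.963]
force: [-0.3, -0.8, -0.2]
grip_width: 0.094
grip_force: 0.0
time_s: 3.32
ee_pos: [0.5288, 0.0345, 0.1167]
eef_rot: [3.141, 0.0, 2.963]
force: [-0.7, 1.0, 2.4]
grip_width: 0.0575
grip_force: 25.0
```

```bash
python3 -m pendant '[[[0,0,0.5],0],[[0,0,1.5],0],[[0,0,2],0],[[0,0,1.5],0],[[0,0,0.5],0],[[0,0,0],0]]'; python3 -m pendant '[[[0.1,-1,0],-0.03],[[0.3,-2.4,0],-0.09],[[0.3,-2.4,0],-0.09],[[0.3,-2.4,0],-0.09],[[0.3,-2.4,0],-0.09],[[0.3,-2.4,0],-0.09],[[0.3,-2.4,0],-0.09],[[0.3,-2.4,0],-0.09],[[0.3,-2.4,0],-0.09],[[0.3,-2.4,0],-0.09],[[0.3,-2.4,0],-0.09],[[0.3,-2.4,0],-0.09],[[0.3,-2.4,0],-0.09],[[0.3,-2.4,0],-0.09],[[0.3,-2.4,0],-0.09],[[0.5,-2.4,0],-0.09],[[0.2,-0.6,0],-0.013],[[0,0,0],0],[[0,0,0],0],[[0,0,0],0]]'; python3 -c "
from h import *
snap('side','s1')"
```

```text
time_s: 3.82
ee_pos: [0.5291, 0.0344, 0.1775]
eef_rot: [3.141, 0.002, 2.963]
force: [-0.4, -0.1, -1.3]
grip_width: 0.058
grip_force: 25.0
time_s: 5.48
ee_pos: [0.5785, -0.3406, 0.176]
eef_rot: [-3.141, -0.001, 1.572]
force: [0.2, 0.4, -1.7]
grip_width: 0.058
grip_force: 25.0
```

View pics/s1.png

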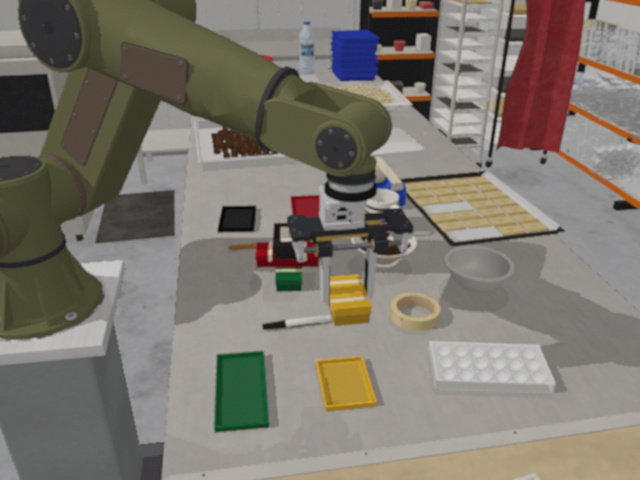

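Held level over the gold tray (~(345,380) below). Lower it.

```bash
python3 -m pendant '[[[0,0,-1],0],[[0,0,-2],0],[[0,0,-3],0],[[0,0,-3],0],[[0,0,-2],0],[[0,0,-2],0],[[0,0,-1],0],[[0,0,-0.6],0],[[0,0,-0.3],0],[[0,0,0],0],[[0,0,0],0]]'; python3 -m pendant '[[[0,0,-0.3],0],[[0,0,-0.3],0],[[0,0,-0.2],0],[[0,0,0],0],[[0,0,0],0]]'
```

```text
time_s: 6.45
ee_pos: [0.5791, -0.3417, 0.0285]
eef_rot: [3.14, 0.001, 1.57]
force: [-0.5, 0.3, -1.1]
grip_width: 0.0579
grip_force: 25.0
time_s: 6.87
ee_pos: [0.5786, -0.3415, 0.0193]
eef_rot: [-3.141, -0.0, 1.57]
force: [0.0, -0.1, -1.4]
grip_width: 0.058
grip_force: 25.0
```

```bash
python3 -m pendant '[[[0,0,-0.05],0],[[0,0,-0.03],0],[[0,0,0],0],[[0,0,0],0]]'
```

```text
time_s: 7.2
ee_pos: [0.5787, -0.3415, 0.0187]
eef_rot: [-3.142, 0.0, 1.57]
force: [0.2, 0.2, -1.4]
grip_width: 0.0579
grip_force: 25.0
```

```bash
python3 -m pendant '[[[0,0,0],0],[[0,0,0],0],[[0,0,0],0],[[0,0,0],0],[[0,0,0],0],[[0,0,1],0],[[0,0,2],0],[[0,0,3],0],[[0,0,3],0],[[0,0,2],0],[[0,0,1],0],[[0,0,0],0]]' 1; python3 -c "
from h import *
snap('top','t1')
c=load('top0')
c=cv2.imread('pics/t1.png'); cv2.imwrite('pics/t1c.png',cv2.resize(c[200:360,250:490],None,fx=3,fy=3,interpolation=cv2.INTER_CUBIC))"
```

```text
time_s: 8.2
ee_pos: [0.5794, -0.342, 0.1416]
eef_rot: [3.138, 0.002, 1.57]
force: [0.4, -0.3, -0.7]
grip_width: 0.0943
grip_force: 0.0
```

View pics/t1c.png

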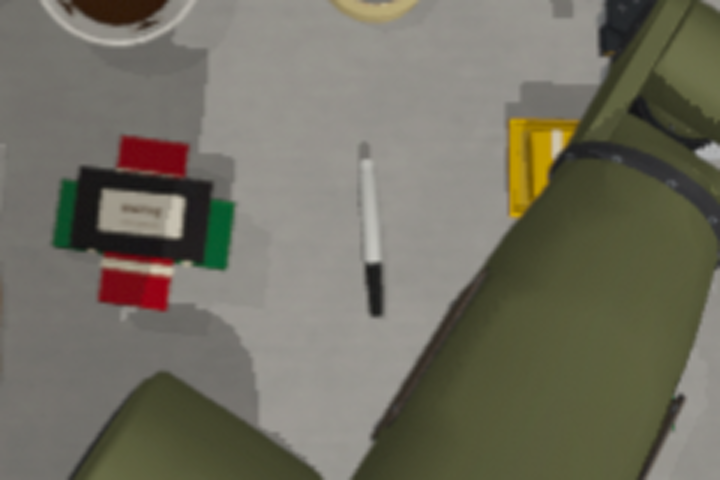

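Gold lies in its tray (visible edge at (550,165)); the black carton is undisturbed at crop centre (143,216). Go to it.

```bash
python3 -m pendant '[[[-0.4,3,0],-0.01],[[-0.4,3,0],-0.01],[[-0.4,3,0],-0.01],[[-0.4,3,0],-0.01],[[-0.4,3,0],-0.01],[[-0.4,3,0],-0.01],[[-0.4,3,0],-0.01],[[-0.4,3,0],-0.01],[[-0.4,3,0],-0.01],[[-0.4,3,0],-0.01],[[-0.4,3,0],-0.01],[[-0.4,3,0],-0.003],[[-0.3,1.5,0],0],[[0,0,0],0],[[0,0,0],0],[[0,0,0],0]]' ; python3 -c "
from h import *
snap('wrist','w2')"
```

```text
time_s: 9.58
ee_pos: [0.5275, 0.0328, 0.1377]
eef_rot: [-3.14, 0.0, 1.457]
force: [-0.3, -0.1, 0.2]
grip_width: 0.094
grip_force: 0.0
```

View pics/w2.png

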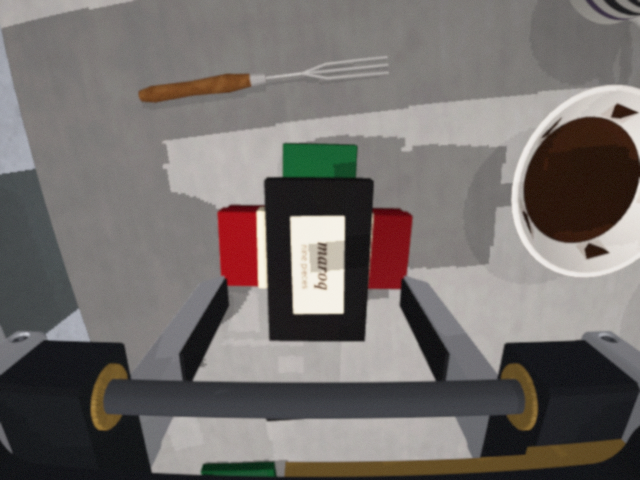

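Black lid spans (265..373,178..340), centred at ~(318,259) between the fingers at x 228/402. Descend and grip.

```bash
python3 -m pendant '[[[0,0,-1],0],[[0,0,-1.5],0],[[0,0,-1.5],0],[[0,0,-1],0],[[0,0,-0.5],0],[[0,0,0],0],[[0,0,0],0]]' 1 25;  python3 -m pendant '[[[0,0,0],0],[[0,0,0],0],[[0,0,0],0],[[0,0,0],0],[[0,0,0],0],[[0,0,0],0],[[0,0,0],0]]' 0.4 25
```

```text
time_s: 10.22
ee_pos: [0.5278, 0.0333, 0.0837]
eef_rot: [3.142, -0.0, 1.456]
force: [-0.3, 0.2, -0.4]
grip_width: 0.0939
grip_force: 0.0
time_s: 10.8
ee_pos: [0.528, 0.0335, 0.084]
eef_rot: [3.141, -0.0, 1.457]
force: [0.8, -0.2, 3.9]
grip_width: 0.0664
grip_force: 25.0
```

```bash
python3 -m pendant '[[[0,0,0.5],0],[[0,0,1.5],0],[[0,0,2],0],[[0,0,1.5],0],[[0,0,0.5],0],[[-0.4,1,0],0],[[-0.8,2.4,0],0],[[-0.9,2.6,0],0],[[-0.9,2.6,0],0],[[-0.9,2.6,0],0],[[-0.9,2.6,0],0],[[-0.9,2.6,0],0],[[-0.9,2.6,0],0],[[-0.9,2.6,0],0],[[-0.9,2.6,0],0],[[-0.9,2.6,0],0],[[-0.85,2.05,0],0],[[0,0,0],0],[[0,0,0],0],[[0,0,0],0]]'; python3 -m pendant '[[[0,0,-1],0],[[0,0,-2],0],[[0,0,-3],0],[[0,0,-2.4],0],[[0,0,-2],0],[[0,0,-1],0],[[0,0,0],0],[[0,0,0],0]]'
```

```text
time_s: 12.47
ee_pos: [0.4256, 0.3216, 0.1427]
eef_rot: [-3.14, 0.001, 1.457]
force: [0.3, 0.5, -1.9]
grip_width: 0.0665
grip_force: 25.0
time_s: 13.13
ee_pos: [0.4264, 0.3216, 0.0297]
eef_rot: [-3.141, 0.0, 1.456]
force: [-0.2, 0.5, -2.0]
grip_width: 0.0663
grip_force: 25.0
```

```bash
python3 -m pendant '[[[0,0,-0.3],0],[[0,0,-0.3],0],[[0,0,-0.2],0],[[0,0,-0.1],0],[[0,0,-0.05],0],[[0,0,0],0],[[0,0,0],0]]'
```

```text
time_s: 13.72
ee_pos: [0.4262, 0.322, 0.0203]
eef_rot: [3.141, -0.0, 1.457]
force: [0.0, 0.3, -1.0]
grip_width: 0.0663
grip_force: 25.0
```

```bash
python3 -m pendant '[[[0,0,0],0],[[0,0,0],0],[[0,0,0],0],[[0,0,0],0],[[0,0,0],0],[[0,0,1],0],[[0,0,2],0],[[0,0,3],0],[[0,0,2],0],[[0,0,1],0],[[0,0,0],0]]' 1; python3 -m pendant '[[[0.3,-1,0],0.053],[[0.7,-2,0],0.1],[[0.7,-2,0],0.1],[[0.7,-2,0],0.1],[[0.7,-2,0],0.1],[[0.7,-2,0],0.1],[[0.7,-2,0],0.1],[[0.7,-2,0],0.1],[[0.7,-2,0],0.1],[[0.7,-2,0],0.1],[[0.7,-2,0],0.1],[[0.7,-2,0],0.1],[[0.7,-2,0],0.1],[[0.7,-2,0],0.1],[[0.6,-2,0],0.1],[[0,0,0],0.1],[[0,0,0],0],[[0,0,0],0],[[0,0,0],0]]'; python3 -c "
from h import *
snap('wrist','w3'); snap('top','t3')
import cv2
a=cv2.imread('pics/w3.png');b=cv2.imread('pics/t3.png')[200:360,130:490]
b=cv2.resize(b,(640,284)); cv2.imwrite('pics/m3.png',cv2.resize(np.vstack([a,b]),None,fx=.78,fy=.78,interpolation=cv2.INTER_AREA))"
```

```text
time_s: 14.63
ee_pos: [0.427, 0.3225, 0.1126]
eef_rot: [3.138, -0.003, 1.457]
force: [-0.2, -0.4, -0.8]
grip_width: 0.0939
grip_force: 0.0
time_s: 16.22
ee_pos: [0.5258, 0.0324, 0.1095]
eef_rot: [-3.142, -0.001, 3.007]
force: [0.3, 0.8, 0.7]
grip_width: 0.0938
grip_force: 0.0
```

View pics/m3.png

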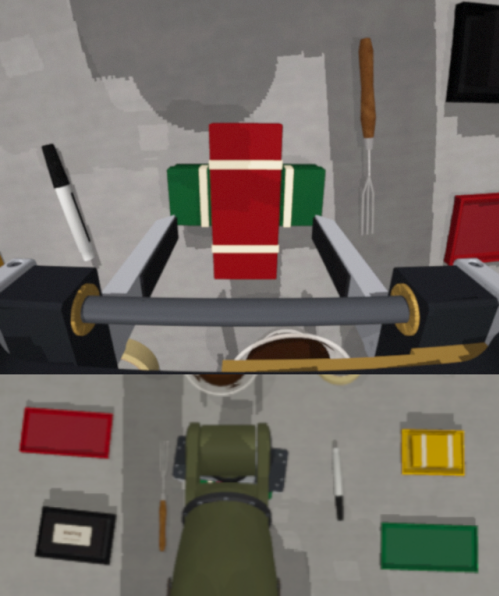

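Gold (433,452) and black (75,535) both sit in their trays. The red lid centres at x≈245 between fingers at 178/314. Descend and grip.

```bash
python3 -m pendant '[[[0,0,-1],0],[[0,0,-1.5],0],[[0,0,-1.6],0],[[0,0,-1],0],[[0,0,-0.7],0],[[0,0,-0.3],0],[[0,0,0],0],[[0,0,0],0]]' 1 25;  python3 -m pendant '[[[0,0,0],0],[[0,0,0],0],[[0,0,0],0],[[0,0,0],0],[[0,0,0],0],[[0,0,0],0],[[0,0,0],0]]' 0.4 25
```

```text
time_s: 16.98
ee_pos: [0.5264, 0.032, 0.0495]
eef_rot: [3.142, 0.001, 3.01]
force: [-0.2, -0.4, -0.3]
grip_width: 0.0941
grip_force: 0.0
time_s: 17.57
ee_pos: [0.5262, 0.032, 0.0493]
eef_rot: [3.142, 0.0, 3.01]
force: [-0.3, -0.5, 0.8]
grip_width: 0.0576
grip_force: 25.0
```

```bash
python3 -m pendant '[[[0,0,0.5],0],[[0,0,1.5],0],[[0,0,2],0],[[0,0,1.5],0],[[0,0,0.5],0],[[0,0,0],0]]'; python3 -m pendant '[[[0.3,1,0],-0.049],[[0.6,2,0],-0.09],[[0.6,2,0],-0.1],[[0.6,2,0],-0.1],[[0.6,2,0],-0.1],[[0.6,2,0],-0.1],[[0.6,2,0],-0.1],[[0.6,2,0],-0.1],[[0.6,2,0],-0.1],[[0.6,2,0],-0.1],[[0.6,2,0],-0.1],[[0.6,2,0],-0.1],[[0.6,2,0],-0.1],[[0.6,2,0],-0.1],[[0.6,2,0],-0.1],[[0.5,2.4,0],-0.08],[[0,0,0],0],[[0,0,0],0],[[0,0,0],0]]'; python3 -m pendant '[[[0,0,0],0],[[0,0,-1],0],[[0,0,-2],0],[[0,0,-2],0],[[0,0,-2],0],[[0,0,-1],0],[[0,0,0],0],[[0,0,0],0]]'
```

```text
time_s: 18.07
ee_pos: [0.5266, 0.0319, 0.1102]
eef_rot: [3.141, 0.002, 3.01]
force: [-0.1, 0.1, -1.4]
grip_width: 0.0576
grip_force: 25.0
time_s: 19.65
ee_pos: [0.6177, 0.3454, 0.1077]
eef_rot: [-3.14, 0.001, 1.492]
force: [0.3, -0.1, -2.9]
grip_width: 0.0579
grip_force: 25.0
time_s: 20.32
ee_pos: [0.6182, 0.3457, 0.0292]
eef_rot: [-3.141, 0.0, 1.491]
force: [-0.3, -1.0, -0.4]
grip_width: 0.0576
grip_force: 25.0
```

Target TCP z ≈ 0.019.

```bash
python3 -m pendant '[[[0,0,-0.3],0],[[0,0,-0.3],0],[[0,0,-0.2],0],[[0,0,-0.15],0],[[0,0,-0.05],0],[[0,0,0],0],[[0,0,0],0]]'
```

```text
time_s: 20.9
ee_pos: [0.6182, 0.346, 0.0193]
eef_rot: [3.141, -0.0, 1.491]
force: [-0.7, -1.0, -1.7]
grip_width: 0.0578
grip_force: 25.0
```

```bash
python3 -m pendant '[[[0,0,0],0],[[0,0,0],0],[[0,0,0],0],[[0,0,0],0],[[0,0,0],0],[[0,0,1],0],[[0,0,2],0],[[0,0,2],0],[[0,0,1.5],0],[[0,0,0.5],0],[[0,0,0],0]]' 1; python3 -m pendant '[[[-0.3,-1,0],0],[[-0.7,-2.4,0],-0.01],[[-0.7,-2.4,0],-0.01],[[-0.7,-2.4,0],-0.01],[[-0.7,-2.4,0],-0.01],[[-0.7,-2.4,0],-0.007],[[-0.7,-2.4,0],0],[[-0.7,-2.4,0],0],[[-0.7,-2.4,0],0],[[-0.7,-2.4,0],0],[[-0.7,-2.4,0],0],[[-0.7,-2.4,0],0],[[-0.6,-2.4,0],0],[[-0.3,-1.55,0],0],[[0,0,0],0],[[0,0,0],0],[[0,0,0],0]]'; python3 -c "
from h import *
snap('wrist','w4'); snap('top','t4')
import cv2
a=cv2.imread('pics/w4.png');b=cv2.imread('pics/t4.png')[200:360,130:490]
b=cv2.resize(b,(640,284)); cv2.imwrite('pics/m4.png',cv2.resize(np.vstack([a,b]),None,fx=.78,fy=.78,interpolation=cv2.INTER_AREA))"
```

```text
time_s: 21.82
ee_pos: [0.6188, 0.3463, 0.0912]
eef_rot: [3.139, -0.001, 1.491]
force: [0.4, -0.6, -0.7]
grip_width: 0.0937
grip_force: 0.0
time_s: 23.23
ee_pos: [0.5291, 0.0331, 0.0887]
eef_rot: [-3.141, -0.0, 1.444]
force: [0.8, 0.7, -0.2]
grip_width: 0.094
grip_force: 0.0
```

View pics/m4.png

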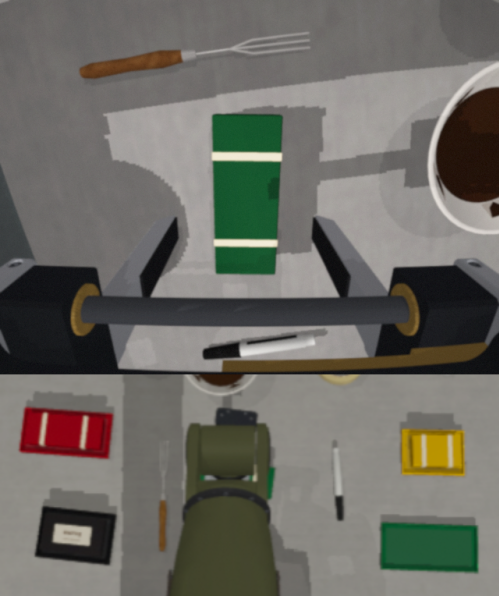

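Red lies in its tray (67,433). Green lid is centred at x≈247 between the fingers. Descend and grip.

```bash
python3 -m pendant '[[[0,0,-1],0],[[0,0,-2],0],[[0,0,-2],0],[[0,0,-1],0],[[0,0,-0.7],0],[[0,0,-0.5],0],[[0,0,-0.2],0],[[0,0,0],0],[[0,0,0],0]]' 1 25;  python3 -m pendant '[[[0,0,0],0],[[0,0,0],0],[[0,0,0],0],[[0,0,0],0],[[0,0,0],0],[[0,0,0],0],[[0,0,0],0]]' 0.4 25
```

```text
time_s: 24.08
ee_pos: [0.5296, 0.0325, 0.0157]
eef_rot: [3.141, -0.0, 1.444]
force: [0.0, -0.9, 0.2]
grip_width: 0.094
grip_force: 0.0
time_s: 24.67
ee_pos: [0.5292, 0.0325, 0.0152]
eef_rot: [3.141, -0.0, 1.444]
force: [0.2, 0.1, 0.6]
grip_width: 0.0578
grip_force: 25.0
```

```bash
python3 -m pendant '[[[0,0,0.5],0],[[0,0,1.5],0],[[0,0,2],0],[[0,0,2],0],[[0,0,1.5],0],[[0,0,0.5],0],[[0,0,0],0]]'; python3 -m pendant '[[[-0.3,-1,0],0],[[-0.8,-2.3,0],0.01],[[-0.8,-2.3,0],0.01],[[-0.8,-2.3,0],0.01],[[-0.8,-2.3,0],0.01],[[-0.8,-2.3,0],0.01],[[-0.8,-2.3,0],0.01],[[-0.8,-2.3,0],0.01],[[-0.8,-2.3,0],0.01],[[-0.8,-2.3,0],0.01],[[-0.8,-2.3,0],0],[[-0.8,-2.3,0],0],[[-0.8,-2.3,0],0],[[-0.8,-2.3,0],0],[[-0.8,-2.3,0],0],[[-0.8,-2.3,0],0],[[-0.4,-0.6,0],0],[[0,0,0],0],[[0,0,0],0]]'; python3 -m pendant '[[[0,0,0],0],[[0,0,-1],0],[[0,0,-2],0],[[0,0,-2],0],[[0,0,-1],0],[[0,0,-0.5],0],[[0,0,0],0],[[0,0,0],0]]'
```

```text
time_s: 25.25
ee_pos: [0.5296, 0.0325, 0.0963]
eef_rot: [3.14, -0.0, 1.444]
force: [0.4, 0.3, -1.4]
grip_width: 0.0579
grip_force: 25.0
time_s: 26.83
ee_pos: [0.4016, -0.328, 0.0943]
eef_rot: [-3.14, -0.001, 1.533]
force: [0.6, 0.8, -1.3]
grip_width: 0.0583
grip_force: 25.0
time_s: 27.5
ee_pos: [0.4025, -0.3285, 0.0306]
eef_rot: [3.141, 0.0, 1.534]
force: [0.3, 0.0, -1.0]
grip_width: 0.0576
grip_force: 25.0
```

```bash
python3 -m pendant '[[[0,0,-0.4],0],[[0,0,-0.3],0],[[0,0,-0.2],0],[[0,0,-0.15],0],[[0,0,-0.1],0],[[0,0,0],0],[[0,0,0],0]]'; python3 -m pendant '[[[0,0,0],0],[[0,0,0],0],[[0,0,0],0],[[0,0,0],0],[[0,0,0],0],[[0,0,1],0],[[0,0,2],0],[[0,0,3],0],[[0,0,3],0],[[0,0,1.5],0],[[1,3,0],0],[[1,3,0],0],[[1,3,0],0],[[1,3,0],0],[[1,3,0],0],[[1,3,0],0],[[1,3,0],0],[[0.5,1.5,0],0],[[0,0,0],0],[[0,0,0],0]]' 1; python3 -c "
from h import *
a=snap('top','t5'); import cv2
b=cv2.imread('pics/t5.png')[150:360,130:490]; cv2.imwrite('pics/t5c.png',cv2.resize(b,None,fx=2.2,fy=2.2,interpolation=cv2.INTER_CUBIC))"
```

```text
time_s: 28.08
ee_pos: [0.4022, -0.3286, 0.0192]
eef_rot: [3.142, 0.0, 1.534]
force: [-2.4, 2.6, 5.5]
grip_width: 0.0579
grip_force: 25.0
time_s: 29.75
ee_pos: [0.4773, -0.1033, 0.1242]
eef_rot: [3.141, 0.0, 1.535]
force: [0.1, -0.7, -0.1]
grip_width: 0.0942
grip_force: 0.0
```

View pics/t5c.png

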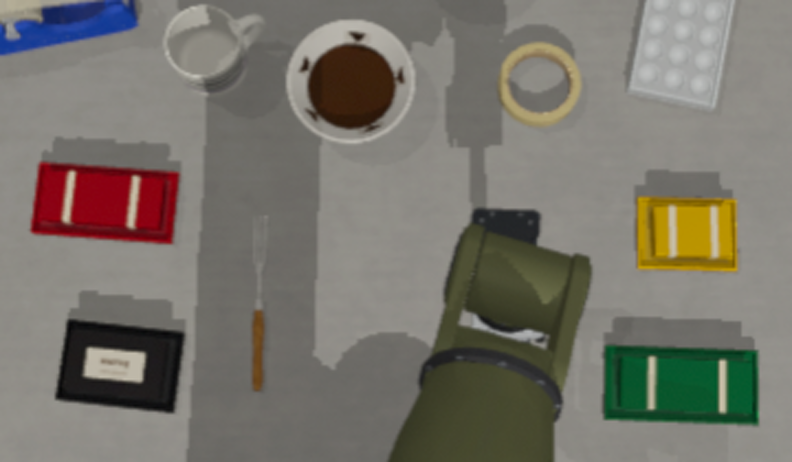

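All four cartons lie lengthwise in their trays (red (105,202), black (120,366), gold (687,233), green (680,384)) and the bowl has not moved at (350,85). Handing in.

```bash
python3 -c "
from station import ctrl
print(ctrl.hand_in())"
```

```text
the job is handed in; nothing more can be done
None
```

I moved all four cartons from the stack into the trays of their own colour, in the order gold, black, red, green. The last camera view shows each lying lengthwise in its tray and the bowl where it stood. I handed the job in at about 30 s of the 102 s, and hand-in returned no verdict.

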